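Tip the marbles out under the low lamp

TASK

At the manicure table, pick up the tall tumbler that stands under the low work lamp and tip all four glass marbles out of it into the wide soak bowl. Then stand the empty tumbler upright in the middle of the cork coaster and let go. Do not bump the lamp, and leave the bowl, the bottles and the pots where they stand.

Things in the scene. Friction and masses are not known exactly. Their poses are not given: they have to be found in the camera images.
- lamp: White strip lamp, fixed. Origin on the bench under the middle of the head, a level bar 90 mm along x, 420 along y; underside 245 mm, top 277 mm over the bench. On from its +y end: a knuckle (radius 20, 240 to 290 mm high, y = 230) and two rods 270 mm high to a post (radius 14, 295 high, foot radius 70) at y = 340. Open in front (-x), behind and at the -y end.
- tumbler: Tall straight round tumbler of grey plastic, outside diameter 56 mm, height 140, wall 3, floor 5 thick, about 0.12 kg empty (varies by 30 %), open at the top, no handle. Origin at the centre of its underside, z up its axis. It stands upright on the bench beneath the lamp head, with the four marbles inside it.
- tumbler_mouth (a point): Centre of the tumbler's mouth, 140 mm up its axis from its origin.
- bowl: Wide round soak bowl of white ceramic, loose, 0.8 kg. Outside diameter 124 mm at the foot and 156 mm at the rim, 50 mm high, wall 5, floor 6 thick. Origin at the centre of its underside. It stands at the lamp's front (its -x side), before the middle of the head, partly under it.
- coaster: Round flat cork coaster, diameter 100 mm, 5 mm thick, fixed to the bench under the lamp on the other side of the bowl from the tumbler. Origin at the centre of its underside.
- marble0_center (a point): Centre of glass marble 0: a smooth ball of diameter 30 mm, 35 g, slippery (friction about 0.15), rolls freely. All four start in the tumbler, one above another.
- marble1_center (a point): Centre of glass marble 1: a smooth ball of diameter 30 mm, 35 g, slippery (friction about 0.15), rolls freely. All four start in the tumbler, one above another.
- marble2_center (a point): Centre of glass marble 2: a smooth ball of diameter 30 mm, 35 g, slippery (friction about 0.15), rolls freely. All four start in the tumbler, one above another.
- marble3_center (a point): Centre of glass marble 3: a smooth ball of diameter 30 mm, 35 g, slippery (friction about 0.15), rolls freely. All four start in the tumbler, one above another.
- polish: Bystander: small amber nail-polish bottle with black cap, diameter 30 mm, 75 high, loose. Origin at the centre of its underside, z up.
- lotion: Bystander: white lotion bottle, diameter 52 mm, 170 high, loose, behind the lamp. Origin at the centre of its underside, z up.
- creampot: Bystander: squat white cream pot, diameter 60 mm, 40 high, loose, in front of the lamp. Origin at the centre of its underside, z up.
- tintpot: Bystander: squat glass pot with black lid, diameter 52 mm, 45 high, loose, behind the lamp. Origin at the centre of its underside, z up.
Things that resemble listed ones, but are neither listed nor needed, are in the scene too. What is shaped like the tumbler but purple is not meant.

How it is judged:
On the way, in this order (a step that is already met when the one before it is completed fails the run):
1. the tumbler is lifted clear of the bench, mouth up (height (world z) of tumbler above 0.02 m and height (world z) of tumbler_mouth above 0.12 m), for 0.1 s.
2. all four marbles are in the bowl (horizontal distance between each of marble0_center, marble1_center, marble2_center, marble3_center and bowl below 0.075 m and height (world z) of marble0_center between 0.005 and 0.05 m and height (world z) of marble1_center between 0.005 and 0.05 m and height (world z) of marble2_center between 0.005 and 0.05 m and height (world z) of marble3_center between 0.005 and 0.05 m), for 0.2 s.
At the end, for the whole second after the job is handed in: All four marbles lie in the bowl (centres within 75 mm of its axis and below 50 mm), and the tumbler stands released and at rest on the coaster, upright within 0.1 rad, its centre within 20 mm of the coaster's (all of step 2 and horizontal distance between tumbler and coaster below 0.02 m and height (world z) of tumbler between 0.002 and 0.012 m and angle between tumbler's own z axis and vertical below 0.1 rad and linear speed of tumbler below 0.03 m/s); the robot touches nothing.
It fails at once if the lamp is bumped (more than 6 N) (contact force between anything else and lamp above 6 N).
It fails at once if the bowl is shifted more than 40 mm (distance of bowl from where it was at the start of the episode above 0.04 m).
It fails at once if a bottle is shifted more than 30 mm or knocked over (distance of any of polish, lotion from where it was at the start of the episode above 0.03 m or angle between any of polish, lotion's own z axis and vertical above 0.5 rad).
It fails at once if a pot is shifted more than 30 mm or knocked over (distance of any of creampot, tintpot from where it was at the start of the episode above 0.03 m or angle between any of creampot, tintpot's own z axis and vertical above 0.5 rad).
It also fails if it takes over 58 s, if anything falls off the work surface, if the arm or the gripper's body presses on something with over 40 N, if the wrist force passes 120 N, or if a joint passes its speed limit or range.

ROBOT

A 6-joint arm with a two-finger parallel gripper is mounted at the origin on the work surface. World frame = base frame: x ahead of the robot, y to its left, z up, the work surface at z = 0. Lengths are in m, angles in rad, forces in N, time in s.
With the tool pointing down it reaches from about 0.425 to 0.95 m from the base axis. Payload 3.5 kg.
Tool frame: the origin (TCP) lies on the centre line of the jaws, within the pads' length; the fingertips stand 17 mm ahead of it and the grasp point (between the pads) lies 2 mm behind it; z points along the fingers, y is the line along which they close (so a half turn about z gives the same grasp; the last joint's range is limited). The gripper opens to 85 mm and grips with 20 to 120 N. Pads are 22 mm wide; open, the fingers measure 114 mm over their backs; the gripper's body (76 mm by 85 mm) begins 54 mm behind the grasp point. The pads swing forward as they close: fully open they stand 13 mm farther back than shut.
Start: joints at [-0.15, 0.286, 1.577, -0, 1.279, -0.15], TCP at [0.675, 0, 0.248] pointing down, gripper open.
Joint ranges: [-2.77, 2.77], [-0.9, 2.22], [0.21, 2.48], [-1.53, 4.67], [0.24, 2.81], [-2.84, 2.84]. Speed limits (rad/s): [2.79, 2.79, 3.14, 3.14, 3.14, 3.14].

INTERFACE

Orientations are given as a unit quaternion [x, y, z, w].
In Python, from plant import ctrl gives the robot as it stands. The module is installed in compiled form; this text tells all that it offers.
- The arm moves only by the tool drive_tool, never from a script. Its argument "moves" is a list of rows, each a list of 3 entries, a list of its own where there are three numbers: the turn, a rotation vector about the tool's x, y, z in rad, then the shift along the tool's x, y, z in m, then the finger opening in m, from 0 to 0.0854. A call has 1 to 5 rows; each row shifts and turns the commanded pose from where the row before left it, along the tool's axes as they then stand; what a row does not reach is not made up. A row lasts 1/8 s, in which the tool goes at most 62.5 mm and 10.7 degrees, less where a joint would pass 70% of its speed; a pose out of reach is approached as far as the arm can. A call with a gripper value outside its range is refused whole. The fingers move at their own pace and stop on an object; "grip_force" is the grip in N (left out, the last holds). Time passes only in rows, so rows that do not move let the fingers close. It gives the time, the measured TCP pose, the force, the opening and the grip force at its end, in the units of the state.
- ctrl.get_state(): the state, without advancing time (a new reading comes with each control period).
- ctrl.read_camera(name): name is "scene" or "side" or "wrist"; returns a dict with "image" (480x640x3 uint8, red, green, blue), "fx", "fy", "cx", "cy" (pixels), "dist" ([k1, k2, p1, p2, k3] as OpenCV has them; the pictures are not rectified), "R" (3x3) and "t" (3): a world point X has camera coordinates R X + t. Camera axes: x right, y down, z forward; pixel columns grow to the right and rows downward; lengths in m; the calibration is good to about 2 mm. A picture is of the moment at which its call begins. There is no depth.
- ctrl.sign_off(): hands the job in; it is judged then, once.
The state is a dict: "time": time; "qpos": joint angles; "dq": joint speeds; "joint_efforts": joint torques, N m; "eef_pos": TCP position; "tcp_rot": TCP orientation; "contact_force": force on the tool from outside, world axes, zero at the start; "wrist_torque": the same for the moment, N m; "opening": opening from 0.0 (shut) to 1.0 (fully open); "finger_force": force on a finger pad.
Only numpy, scipy, OpenCV 4.12 (cv2) and the standard library are available. Lean on these libraries where they do the work, as an engineer would, in place of code of your own. Each camera call takes 0.05 s, during which the arm holds its last target. There are 200 camera calls.

## Working session

There is one attempt and no reset: what is moved stays moved. The work goes in short steps, Python scripts to look and compute and a tool call to move; the robot and the scene stay as the last step left them, time stands still between calls to the robot, and variables do not carry over. Pictures are saved under pics/ and viewed, at most 10 in all, crops included, and the job is handed in when it is done.

Besides the shell and the picture viewer there is one more tool, called after "Request:" by a JSON object that holds its "method" and its "body". drive_tool: Moves the arm, as the interface text tells. Its arguments: {"type":"object","properties":{"moves":{"type":"array","items":{"type":"array"}},"grip_force":{"type":"number"}},"required":["moves"]}

```bash
mkdir -p pics; cat > h.py <<'E'
import numpy as np, cv2
from plant import ctrl
def cam(n,f=None):
    c=ctrl.read_camera(n)
    if f: cv2.imwrite('pics/'+f,c['image'][:,:,::-1])
    return c
def ray(c,u,v):
    K=np.array([[c['fx'],0,c['cx']],[0,c['fy'],c['cy']],[0,0,1]])
    p=cv2.undistortPoints(np.array([[[u,v]]],float),K,np.array(c['dist'],float))[0,0]
    R=np.array(c['R']);o=-R.T@np.array(c['t']);d=R.T@np.array([p[0],p[1],1]);return o,d/np.linalg.norm(d)
def plane(c,u,v,z):
    o,d=ray(c,u,v);return o+d*(z-o[2])/d[2]
def proj(c,X):
    K=np.array([[c['fx'],0,c['cx']],[0,c['fy'],c['cy']],[0,0,1]])
    return cv2.projectPoints(np.array(X,float).reshape(-1,1,3),cv2.Rodrigues(np.array(c['R']))[0],np.array(c['t'],float),K,np.array(c['dist'],float))[0][:,0]
E
python3 - <<'E'
from h import *
for n in('scene','side','wrist'):
    c=cam(n,n+'0.png');R=np.array(c['R']);print(n,-R.T@np.array(c['t']),R[2],c['fx'])
print(ctrl.get_state())
E
```

```text
scene [ 1.02844001 -0.14904352  0.95648571] [-0.48946029  0.21686846 -0.84462814] 526.1765949399162
side [0.12108909 0.51699658 0.52065423] [ 0.55303476 -0.62263727 -0.55360219] 455.14114686692596
wrist [0.67472099 0.07958631 0.37229348] [-0.00225748 -0.30882149 -0.95111734] 422.0729872120495
{'time': 0.15, 'qpos': array([-1.49977397e-01,  2.87022062e-01,  1.57787302e+00,  3.70991329e-05,
        1.27860090e+00, -1.49990079e-01]), 'dq': array([ 0.00245399, -0.00239437, -0.00310832,  0.00039138, -0.00151996,
        0.00013955]), 'joint_efforts': array([ 7.91554030e-04, -4.06602967e+01, -2.93140125e+01, -8.94972595e-05,
        3.96185191e-03, -2.97825103e-06]), 'eef_pos': array([6.74508305e-01, 1.27497379e-04, 2.47207475e-01]), 'tcp_rot': array([ 7.07105767e-01,  7.07107154e-01, -5.50531791e-04, -7.76464689e-04]), 'contact_force': array([-0.59719186,  0.17362344, -0.45361952]), 'wrist_torque': array([ 0.00767855, -0.00060985, -0.01667421]), 'finger_force': 0.0, 'opening': 1.0029772228195437}
```

View pics/scene0.png

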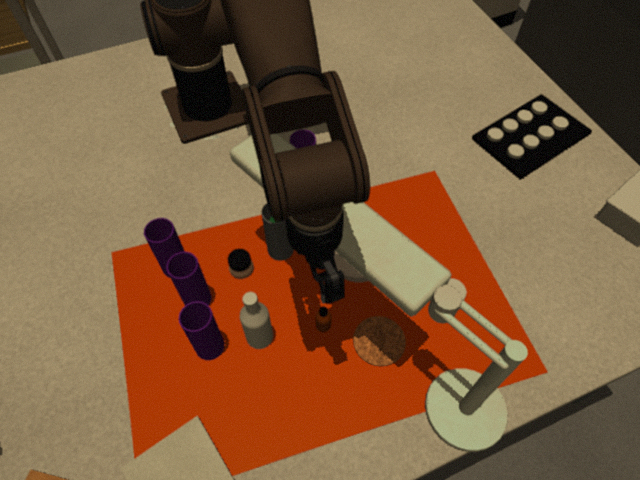

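View pics/side0.png

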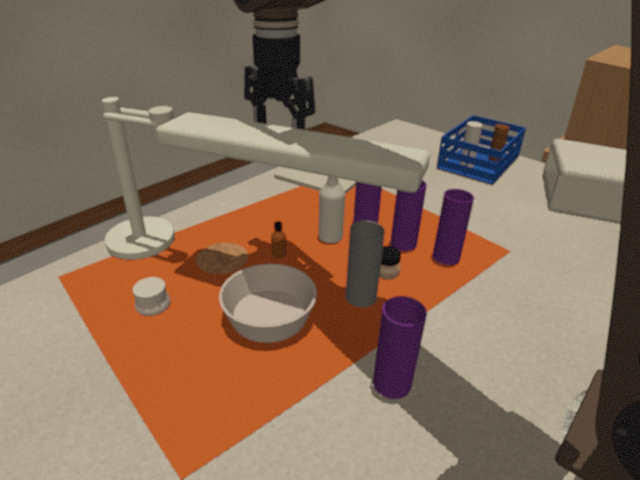

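```bash
python3 - <<'E'
from h import *
s=cam('scene');d=cam('side')
def sil(c,lo,hi,box):
    pass
P=lambda n,c,u,v,z:print(n,plane(c,u,v,z).round(3))
P('post sc',s,515,350,.295);P('post sd',d,111,103,.295)
P('foot sc',s,467,409,.01);P('foot sd',d,140,236,.01)
P('kn sc',s,451,295,.29);P('kn sd',d,161,113,.29)
# head corners top z=.277
for n,c,pts in(('sc',s,[(449,270),(412,312),(232,153),(245,136)]),('sd',d,[(180,118),(160,133),(428,152),(420,186)])):
    for p in pts:P('head '+n,c,*p,.277)
P('cork sc',s,380,341,.005)
P('cork sd',d,222,258,.005)
P('tum foot sd',d,363,295,0.0);P('tum mouth sd',d,366,230,.14);P('tum mouth sc',s,275,212,.14)
P('bowl rim sd L',d,219,297,.05);P('bowl rim R',d,317,296,.05);P('bowl rim C',d,268,294,.05)
P('polish sd',d,279,252,0);P('polish top sc',s,323,311,.075)
P('lotion sd',d,331,238,0);P('lotion top sc',s,250,298,.17)
P('cream sd top',d,150,288,.04)
P('tint sd top',d,389,256,.045);P('tint sc top',s,240,258,.045)
P('purp near top',d,403,310,.14)
P('purp top sc',s,303,138,.14)
P('purp2 sd',d,456,198,.14);P('p3',d,410,188,.14)
# colour mask tumbler sides in side cam
im=d['image'].astype(int)
for y in (235,250,265,280,295,302,306):print(y,[tuple(im[y,x]) for x in range(340,392,4)])
E
```

```text
post sc [0.907 0.183 0.295]
post sd [0.888 0.191 0.295]
foot sc [0.91  0.186 0.01 ]
foot sd [0.91  0.181 0.01 ]
kn sc [0.804 0.153 0.29 ]
kn sd [0.786 0.155 0.29 ]
head sc [0.764 0.177 0.277]
head sc [0.8   0.095 0.277]
head sc [ 0.418 -0.038  0.277]
head sc [ 0.391 -0.005  0.277]
head sd [0.776 0.127 0.277]
head sd [0.738 0.188 0.277]
head sd [ 0.404 -0.033  0.277]
head sd [0.356 0.068 0.277]
cork sc [0.737 0.107 0.005]
cork sd [0.73  0.107 0.005]
tum foot sd [0.468 0.002 0.   ]
tum mouth sd [0.467 0.012 0.14 ]
tum mouth sc [0.468 0.01  0.14 ]
bowl rim sd L [0.596 0.212 0.05 ]
bowl rim R [0.486 0.103 0.05 ]
bowl rim C [0.546 0.153 0.05 ]
polish sd [0.67  0.012 0.   ]
polish top sc [0.665 0.021 0.075]
lotion sd [ 0.629 -0.098  0.   ]
lotion top sc [ 0.633 -0.098  0.17 ]
cream sd top [0.708 0.271 0.04 ]
tint sd top [ 0.47  -0.073  0.045]
tint sc top [ 0.479 -0.077  0.045]
purp near top [0.32  0.129 0.14 ]
purp top sc [0.317 0.133 0.14 ]
purp2 sd [ 0.415 -0.189  0.14 ]
p3 [ 0.497 -0.164  0.14 ]
235 [(np.int64(108), np.int64(100), np.int64(86)), (np.int64(190), np.int64(100), np.int64(5
[... 3281 characters left out ...]
p.int64(47), np.int64(21)), (np.int64(88), np.int64(29), np.int64(37)), (np.int64(57), np.int64(32), np.int64(65))]
306 [(np.int64(104), np.int64(44), np.int64(11)), (np.int64(107), np.int64(49), np.int64(21)), (np.int64(105), np.int64(48), np.int64(21)), (np.int64(102), np.int64(47), np.int64(19)), (np.int64(87), np.int64(58), np.int64(49)), (np.int64(77), np.int64(63), np.int64(53)), (np.int64(83), np.int64(67), np.int64(58)), (np.int64(89), np.int64(57), np.int64(45)), (np.int64(102), np.int64(48), np.int64(20)), (np.int64(103), np.int64(41), np.int64(15)), (np.int64(102), np.int64(44), np.int64(9)), (np.int64(100), np.int64(46), np.int64(107)), (np.int64(55), np.int64(30), np.int64(62))]
```

View pics/wrist0.png

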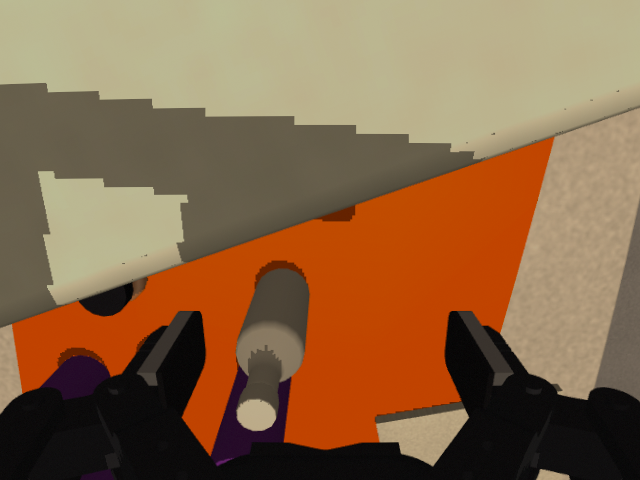

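Request:
{"method": "drive_tool", "body": {"moves": [[[0,0,0],[0,0,-0.06],0.085],[[0,0,0],[0,0,-0.06],0.085],[[0,0,0],[0.02,-0.01,-0.06],0.085],[[0,0,-0.1],[0.05,-0.03,0],0.085],[[0,0,-0.162],[0.05,-0.03,0],0.085]]}}

```text
time: 0.88
eef_pos: [0.5999, 0.1172, 0.4279]
tcp_rot: [0.607, 0.795, 0.001, 0.001]
contact_force: [0.8, 1.8, 0.0]
opening: 0.994
finger_force: 0.0
```

Request:
{"method": "drive_tool", "body": {"moves": [[[0,-0.15,0],[0.055,-0.01,0],0.085],[[0,-0.18,0],[0.055,-0.01,0],0.085],[[0,-0.18,0],[0.055,-0.01,0],0.085],[[0,-0.18,0],[0.03,0,0],0.085],[[0,-0.18,0],[0,0,0],0.085]]}}

```text
time: 1.5
eef_pos: [0.5214, 0.2921, 0.3848]
tcp_rot: [0.549, 0.72, -0.258, 0.337]
contact_force: [0.0, -0.7, -0.5]
opening: 0.994
finger_force: 0.0
```

Request:
{"method": "drive_tool", "body": {"moves": [[[0,-0.18,0],[0,0,0],0.085],[[0,-0.18,0],[0,0,0],0.085],[[0,-0.18,0],[0,0,0],0.085],[[0,-0.161,0],[0,0,0],0.085],[[0,0,0],[0,0,0],0.085]]}}

```text
time: 2.12
eef_pos: [0.5224, 0.2897, 0.3824]
tcp_rot: [0.428, 0.562, -0.432, 0.56]
contact_force: [0.1, -0.6, -0.4]
opening: 0.996
finger_force: 0.0
```

```bash
cat >> h.py <<'E'
from scipy.spatial.transform import Rotation as Ro
def delta(target,R=None):
    s=ctrl.get_state();Rc=Ro.from_quat(s['tcp_rot'])
    print('at',s['eef_pos'].round(4),'x',Rc.as_matrix()[:,0].round(3),'y',Rc.as_matrix()[:,1].round(3),'z',Rc.as_matrix()[:,2].round(3),'F',s['contact_force'].round(1))
    print('shift',Rc.inv().apply(np.array(target)-s['eef_pos']).round(4))
    if R is not None: print('turn',(Rc.inv()*Ro.from_matrix(R)).as_rotvec().round(4))
def hor(psi):
    z=np.array([np.sin(psi),-np.cos(psi),0]);x=np.array([0,0,-1.]);return np.c_[x,np.cross(z,x),z]
E
python3 - <<'E'
from h import *
delta([.428,.155,.105],hor(np.radians(15)));print(ctrl.get_state()['qpos'].round(2))
cam('wrist','w1.png')
E
```

```text
at [0.5224 0.2897 0.3824] x [-0.007 -0.003 -1.   ] y [ 0.966  0.259 -0.007] z [ 0.259 -0.966  0.001] F [ 0.1 -0.6 -0.4]
shift [ 0.2783 -0.1242  0.1053]
turn [0.0005 0.001  0.007 ]
[ 0.69  0.41  1.61 -1.38  1.96  0.48]
```

View pics/w1.png

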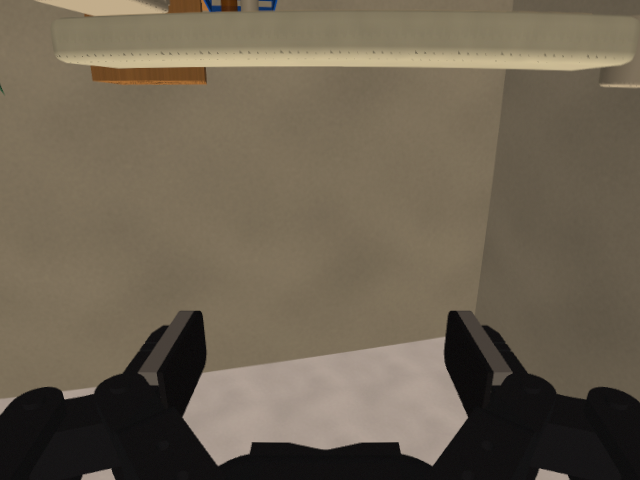

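Request:
{"method": "drive_tool", "body": {"moves": [[[0,0,-0.185],[0,0,0],0.072],[[0,0,-0.185],[0,0,0],0.072],[[0,0,-0.185],[0,0,0],0.072],[[0,0,-0.185],[0,0,0],0.072],[[0,0,-0.185],[0,0,0],0.072]]}}

```text
time: 2.8
eef_pos: [0.5231, 0.2897, 0.3885]
tcp_rot: [0.135, 0.696, -0.635, 0.309]
contact_force: [0.1, 0.2, 0.1]
opening: 0.844
finger_force: 0.0
```

Request:
{"method": "drive_tool", "body": {"moves": [[[0,0,-0.185],[0,0,0],0.072],[[0,0,-0.185],[0,0,0],0.072],[[0,0,-0.185],[0,0,0],0.072],[[0,0,-0.185],[0,0,0],0.072],[[0,0,-0.185],[0,0,0],0.072]]}}

```text
time: 3.42
eef_pos: [0.5231, 0.2896, 0.3885]
tcp_rot: [0.19, -0.683, 0.706, 0.007]
contact_force: [-0.5, 0.4, -0.6]
opening: 0.846
finger_force: 0.0
```

Request:
{"method": "drive_tool", "body": {"moves": [[[0,0,-0.185],[0,0,0],0.072],[[0,0,-0.185],[0,0,0],0.072],[[0,0,-0.185],[0,0,0],0.072],[[0,0,-0.185],[0,0,0],0.072],[[0,0,-0.185],[0,0,0],0.072]]}}

```text
time: 4.05
eef_pos: [0.5231, 0.2896, 0.3885]
tcp_rot: [0.475, -0.526, 0.628, 0.321]
contact_force: [0.4, 0.2, 0.5]
opening: 0.843
finger_force: 0.0
```

Request:
{"method": "drive_tool", "body": {"moves": [[[0,0,-0.185],[0,0,0],0.072],[[0,0,-0.185],[0,0,0],0.072],[[0,0,0],[0,0,0],0.072]]}}

```text
time: 4.42
eef_pos: [0.5231, 0.2897, 0.3883]
tcp_rot: [0.561, -0.432, 0.561, 0.429]
contact_force: [-0.4, -0.9, -0.0]
opening: 0.84
finger_force: 0.0
```

```bash
cat >> h.py <<'E'
def horu(psi):
    z=np.array([np.sin(psi),-np.cos(psi),0]);x=np.array([0,0,1.]);return np.c_[x,np.cross(z,x),z]
E
python3 - <<'E'
from h import *
delta([.428,.155,.105],horu(np.radians(15)));s=ctrl.get_state();print(s['qpos'].round(2),s['opening'],s['time'])
E
```

```text
at [0.5231 0.2897 0.3883] x [-0.001 -0.004  1.   ] y [-0.966 -0.259 -0.002] z [ 0.259 -0.966 -0.003] F [-0.4 -0.9 -0. ]
shift [-0.2826  0.1273  0.1064]
turn [ 0.0002  0.003  -0.0023]
[ 0.69  0.4   1.6  -1.38  1.96 -2.67] 0.839906966468616 4.425
```

Request:
{"method": "drive_tool", "body": {"moves": [[[0,0,0],[-0.03,0.043,0.02],0.072],[[0,0,0],[-0.03,0.042,0.02],0.072],[[0,0,0],[-0.04,0.042,0.02],0.072],[[0,0,0],[-0.05,0,0.02],0.072],[[0,0,0],[-0.05,0,0.0],0.072]]}}

```text
time: 5.05
eef_pos: [0.4204, 0.1787, 0.1867]
tcp_rot: [0.561, -0.432, 0.561, 0.429]
contact_force: [0.2, 1.2, 0.2]
opening: 0.842
finger_force: 0.0
```

```bash
python3 - <<'E'
from h import *
delta([.428,.155,.105],horu(np.radians(15)));s=ctrl.get_state();print(s['qpos'].round(2),s['opening'],s['time'])
E
```

```text
at [0.4204 0.1787 0.1867] x [-0.003 -0.003  1.   ] y [-0.966 -0.258 -0.004] z [ 0.258 -0.966 -0.003] F [0.2 1.2 0.2]
shift [-0.0816 -0.0009  0.0251]
turn [ 0.0011  0.0026 -0.0038]
[ 0.65  0.43  2.03 -1.26  1.81 -2.21] 0.8422700109890913 5.05
```

Request:
{"method": "drive_tool", "body": {"moves": [[[0,0,0],[-0.04,0,0.01],0.072],[[0,0,0],[-0.041,0,0.015],0.072],[[0,0,0],[0,0,0],0.072]]}}

```text
time: 5.42
eef_pos: [0.4257, 0.1541, 0.1041]
tcp_rot: [0.561, -0.429, 0.56, 0.433]
contact_force: [0.5, -0.6, 0.1]
opening: 0.844
finger_force: 0.0
```

```bash
python3 - <<'E'
from h import *
c=cam('wrist','w2.png')
delta([.467,.010,.105],horu(np.radians(15)))
print(proj(c,[[.467,.01,0],[.467,.01,.14],[.546,.153,.05]]))
E
```

```text
at [0.4267 0.1551 0.106 ] x [0.002 0.001 1.   ] y [-0.966 -0.258  0.002] z [ 0.258 -0.966  0.001] F [ 0.3 -0.4  0.3]
shift [-0.0011 -0.0015  0.1506]
turn [ 0.001  -0.0008  0.0021]
[[320.63234498 350.50369044]
 [321.31416721 165.52486811]
 [ 76.03553818 398.08557408]]
```

View pics/w2.png

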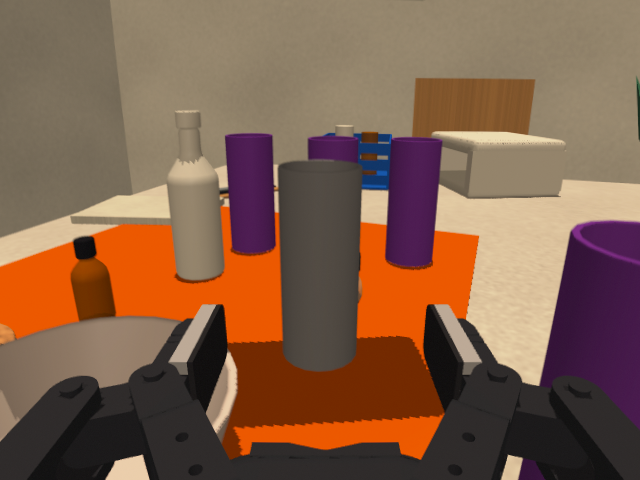

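Request:
{"method": "drive_tool", "body": {"moves": [[[0,0,0],[0,-0.001,0.05],0.072],[[0,0,0],[0,0,0.05],0.072],[[0,0,0],[0,0,0.035],0.072],[[0,0,0],[0,0,0.017],0.072],[[0,0,0],[0,0,0],0.072]]}}

```text
time: 6.1
eef_pos: [0.4669, 0.0111, 0.1073]
tcp_rot: [0.56, -0.432, 0.56, 0.431]
contact_force: [-0.7, 0.9, 0.0]
opening: 0.842
finger_force: 0.0
```

Request:
{"method": "drive_tool", "body": {"moves": [[[0,0,0],[0,0,0],0.045],[[0,0,0],[0,0,0],0.045],[[0,0,0],[0,0,0],0.045],[[0,0,0],[0,0,0],0.045]], "grip_force": 50}}

```text
time: 6.6
eef_pos: [0.4667, 0.0118, 0.1067]
tcp_rot: [0.561, -0.43, 0.561, 0.431]
contact_force: [0.5, 2.7, 5.2]
opening: 0.643
finger_force: 52.3
```

```bash
python3 - <<'E'
from h import *
delta([.467,.010,.105],horu(np.radians(15)));s=ctrl.get_state();print(s['opening']*.0854,s['finger_force'],s['qpos'].round(2),s['time'])
E
```

```text
at [0.4667 0.0118 0.1067] x [0.001 0.001 1.   ] y [-0.966 -0.257  0.001] z [ 0.257 -0.966  0.001] F [0.5 2.7 5.2]
shift [-0.0017  0.0002  0.0018]
turn [ 0.0017 -0.0006  0.0012]
0.05489901851938409 52.26891998201609 [ 0.31  0.51  2.16 -1.53  1.59 -2.04] 6.6
```

Request:
{"method": "drive_tool", "body": {"moves": [[[0,0,0],[0.02,0,0],0.045],[[0,0,0],[0.025,0,0],0.045],[[0,0,0],[0.02,0,0],0.045],[[0,0,0],[0,0,0],0.045]]}}

```text
time: 7.1
eef_pos: [0.4658, 0.0116, 0.17]
tcp_rot: [0.562, -0.432, 0.558, 0.431]
contact_force: [-1.1, -0.9, -3.2]
opening: 0.642
finger_force: 52.6
```

```bash
python3 - <<'E'
from h import *
c=cam('side','s3.png');cam('wrist','w3.png')
delta([.667,.212,.175],horu(np.radians(15)));s=ctrl.get_state();print(s['opening']*.0854,s['finger_force'],s['qpos'].round(2),s['time'])
E
```

```text
at [0.4652 0.0114 0.1689] x [ 0.007 -0.003  1.   ] y [-0.967 -0.255  0.006] z [ 0.255 -0.967 -0.005] F [-0.2 -0.  -3.2]
shift [ 0.0069 -0.2463 -0.1426]
turn [0.004  0.0047 0.0058]
0.05504033022062928 52.601848281919956 [ 0.31  0.36  2.19 -1.52  1.6  -2.17] 7.2
```

View pics/s3.png

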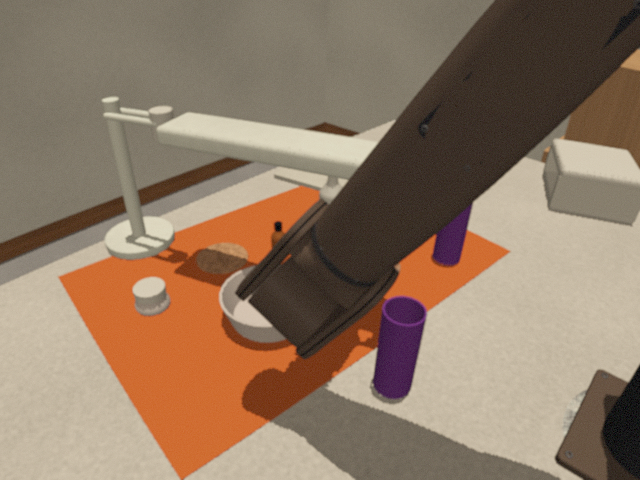

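Request:
{"method": "drive_tool", "body": {"moves": [[[0,0,0],[0.004,0,-0.03],0.045],[[0,0,0],[0.004,0,-0.045],0.045],[[0,0,0],[0.004,0,-0.045],0.045],[[0,0,0],[0.004,-0.02,-0.01],0.045],[[0,0,0],[0,-0.04,0],0.045]]}}

```text
time: 7.82
eef_pos: [0.49, 0.1536, 0.1843]
tcp_rot: [0.563, -0.429, 0.558, 0.432]
contact_force: [1.1, 0.4, -3.7]
opening: 0.647
finger_force: 53.5
```

```bash
python3 - <<'E'
from h import *
delta([.624,.172,.185],horu(np.radians(15)));s=ctrl.get_state();print(s['opening']*.0854,s['finger_force'],s['qpos'].round(2),s['time'])
E
```

```text
at [0.49   0.1536 0.1843] x [ 0.009 -0.     1.   ] y [-0.966 -0.258  0.008] z [ 0.258 -0.966 -0.003] F [ 1.1  0.4 -3.7]
shift [ 0.0018 -0.1342  0.0168]
turn [0.0012 0.0027 0.0081]
0.05525984460460433 53.53729002177715 [ 0.54  0.48  1.95 -1.35  1.75 -2.27] 7.825
```

Request:
{"method": "drive_tool", "body": {"moves": [[[0,0,0],[0,-0.03,0],0.045],[[0,0,0],[0,-0.04,0.005],0.045],[[0,0,0],[0,-0.04,0.005],0.045],[[0,0,0],[0,-0.024,0],0.045],[[0,0,0.1],[0,0,0],0.045]]}}

```text
time: 8.45
eef_pos: [0.6239, 0.1766, 0.1833]
tcp_rot: [0.539, -0.459, 0.579, 0.404]
contact_force: [0.0, 1.2, -2.9]
opening: 0.641
finger_force: 53.5
```

Request:
{"method": "drive_tool", "body": {"moves": [[[0,0,0.13],[0,0,0],0.045],[[0,0,0.13],[0,0,0],0.045],[[0,0,0.13],[0,0,0],0.045],[[0,0,0.13],[0,0,0],0.045],[[0,0,0.13],[0,0,0],0.045]]}}

```text
time: 9.07
eef_pos: [0.6222, 0.1766, 0.1828]
tcp_rot: [0.365, -0.607, 0.678, 0.198]
contact_force: [0.2, -0.5, -3.5]
opening: 0.647
finger_force: 53.5
```

Request:
{"method": "drive_tool", "body": {"moves": [[[0,0,0.13],[0,0,0],0.045],[[0,0,0.13],[0,0,0],0.045],[[0,0,0.13],[0,0,0],0.045],[[0,0,0.13],[0,0,0],0.045],[[0,0,0],[0,0,0],0.045]]}}

```text
time: 9.7
eef_pos: [0.6223, 0.1767, 0.1833]
tcp_rot: [0.198, -0.68, 0.706, 0.019]
contact_force: [0.8, -0.6, -3.3]
opening: 0.645
finger_force: 53.5
```

```bash
python3 - <<'E'
from h import *
c=cam('side','s4.png')
delta([.622,.176,.115]);s=ctrl.get_state();print(s['opening']*.0854,s['finger_force'],s['qpos'].round(2),s['time'])
E
```

```text
at [0.6224 0.1767 0.1838] x [-0.921 -0.243  0.306] y [-0.296 -0.076 -0.952] z [ 0.255 -0.967 -0.002] F [ 0.6 -0.7 -3.2]
shift [-0.0205  0.0657  0.0008]
0.055277972769010475 53.47503215074539 [ 0.47  0.67  1.64 -1.42  1.73 -1.13] 9.75
```

View pics/s4.png

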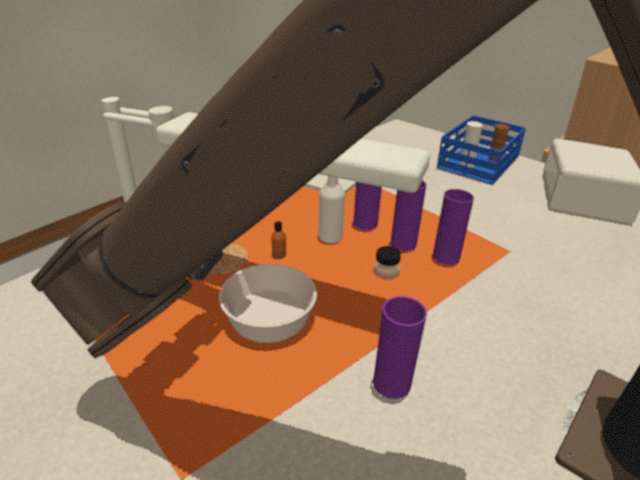

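Request:
{"method": "drive_tool", "body": {"moves": [[[0,0,0],[-0.006,0.02,0],0.045],[[0,0,0],[-0.007,0.022,0],0.045],[[0,0,0],[-0.006,0.02,0],0.045],[[0,0,0],[0,0,0],0.045],[[0,0,0.1],[0,0,0],0.045]]}}

```text
time: 10.38
eef_pos: [0.6227, 0.1772, 0.1212]
tcp_rot: [0.161, -0.689, 0.706, -0.02]
contact_force: [0.6, -0.2, -3.7]
opening: 0.646
finger_force: 53.5
```

Request:
{"method": "drive_tool", "body": {"moves": [[[0,0,0.1],[0,0,0],0.045],[[0,0,0.08],[0,0,0],0.045],[[0,0,0.06],[0,0,0],0.045],[[0,0,0.05],[0,0,0],0.045],[[0,0,0],[0,0,0],0.045]]}}

```text
time: 11.0
eef_pos: [0.6229, 0.1773, 0.1222]
tcp_rot: [-0.061, 0.705, -0.696, 0.121]
contact_force: [1.2, -0.7, -3.0]
opening: 0.645
finger_force: 53.5
```

```bash
python3 - <<'E'
from h import *
c=cam('side','s5.png')
delta([.622,.176,.115]);s=ctrl.get_state();print(s['opening']*.0854,s['qpos'].round(2),s['time'])
cv2.imwrite('pics/s5c.png',cv2.resize(c['image'][200:360,150:350,::-1],None,fx=3,fy=3))
E
```

```text
at [0.6228 0.1773 0.122 ] x [-0.963 -0.254 -0.086] y [ 0.083  0.024 -0.996] z [ 0.255 -0.967 -0.002] F [ 0.3 -0.1 -2.5]
shift [0.0017 0.0069 0.001 ]
0.055179248333845916 [ 0.47  0.78  1.62 -1.41  1.72 -0.65] 11.05
```

View pics/s5c.png

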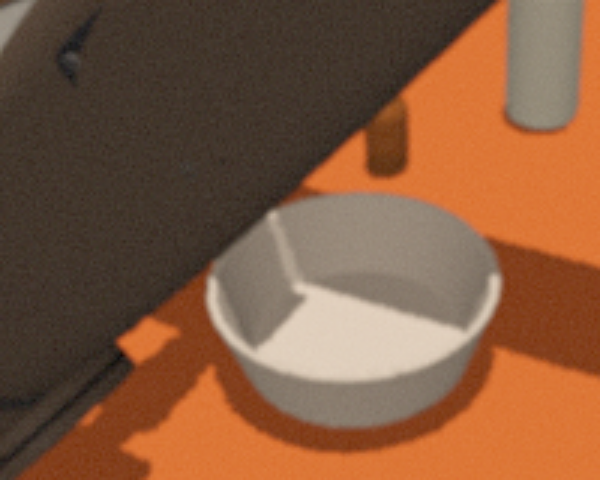

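Request:
{"method": "drive_tool", "body": {"moves": [[[0,0,0],[0,0,0],0.045],[[0,0,0],[0,0,0],0.045],[[0,0,0],[0,0,0],0.045],[[0,0,0],[0,0,0],0.045],[[0,0,0],[0,0,0],0.045]]}}

```text
time: 11.68
eef_pos: [0.6226, 0.1772, 0.1216]
tcp_rot: [-0.061, 0.705, -0.696, 0.121]
contact_force: [0.7, -0.6, -1.5]
opening: 0.647
finger_force: 53.5
```

Request:
{"method": "drive_tool", "body": {"moves": [[[0,0,0.03],[0,0,0],0.045],[[0,0,0.03],[0,0,0],0.045],[[0,0,0.03],[0,0,0],0.045],[[0,0,0.03],[0,0,0],0.045],[[0,0,0.03],[0,0,0],0.045]]}}

```text
time: 12.3
eef_pos: [0.6225, 0.1771, 0.1214]
tcp_rot: [-0.007, 0.708, -0.685, 0.173]
contact_force: [0.2, -0.2, -1.4]
opening: 0.645
finger_force: 53.5
```

```bash
python3 - <<'E'
from h import *
c=cam('side','s6.png')
delta([.622,.176,.115]);s=ctrl.get_state();print(s['time'])
cv2.imwrite('pics/s6c.png',cv2.resize(c['image'][200:360,150:350,::-1],None,fx=3,fy=3))
E
```

```text
at [0.6226 0.1771 0.1214] x [-0.94  -0.247 -0.236] y [ 0.228  0.062 -0.972] z [ 0.255 -0.967 -0.002] F [-0.5 -0.1 -1.3]
shift [0.0023 0.006  0.001 ]
12.35
```

View pics/s6c.png

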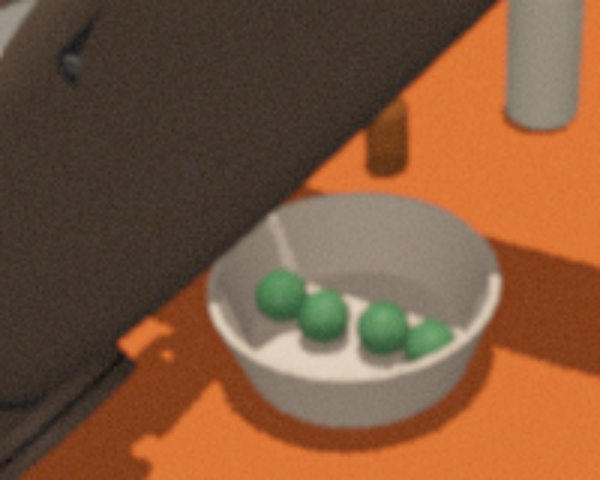

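Request:
{"method": "drive_tool", "body": {"moves": [[[0,0,0],[-0.007,-0.03,0],0.045],[[0,0,0],[-0.009,-0.035,0],0.045],[[0,0,-0.1],[0,0,0],0.045],[[0,0,-0.18],[0,0,0],0.045],[[0,0,-0.18],[0,0,0],0.045]]}}

```text
time: 12.98
eef_pos: [0.6228, 0.177, 0.1884]
tcp_rot: [0.171, -0.687, 0.706, -0.01]
contact_force: [0.2, 0.5, -2.4]
opening: 0.645
finger_force: 53.5
```

Request:
{"method": "drive_tool", "body": {"moves": [[[0,0,-0.18],[0,0,0],0.045],[[0,0,-0.18],[0,0,0],0.045],[[0,0,-0.18],[0,0,0],0.045],[[0,0,-0.18],[0,0,0],0.045],[[0,0,-0.18],[0,0,0],0.045]]}}

```text
time: 13.6
eef_pos: [0.6228, 0.1771, 0.1882]
tcp_rot: [0.453, -0.544, 0.64, 0.298]
contact_force: [-0.1, -0.4, -1.1]
opening: 0.648
finger_force: 53.5
```

Request:
{"method": "drive_tool", "body": {"moves": [[[0,0,-0.18],[0,0,0],0.045],[[0,0,-0.18],[0,0,0],0.045],[[0,0,-0.09],[0,0,0],0.045],[[0,0,0],[0,0,0],0.045]]}}

```text
time: 14.1
eef_pos: [0.6229, 0.1771, 0.1883]
tcp_rot: [0.561, -0.431, 0.559, 0.432]
contact_force: [0.1, 0.9, -0.9]
opening: 0.647
finger_force: 53.5
```

```bash
python3 - <<'E'
from h import *
delta([.733,.105,.170],horu(np.radians(15)));s=ctrl.get_state();print(s['opening']*.0854,s['qpos'].round(2),s['time'])
c=cam('side')
for d in (.1,.15,.2,.25,.3,.35):
    p=np.array([.465-.255*d,.011+.967*d,.169]);print(d,proj(c,[p+[0,0,.06],p,p-[0,0,.06]]).round(0).tolist())
im=c['image'].astype(int);b=im[200:360,150:350];m=(b[...,1]>b[...,0]+25)&(b[...,1]>b[...,2]+15)
n,l,st,ce=cv2.connectedComponentsWithStats(m.astype(np.uint8));
for i in range(1,n):
    if st[i,4]>30:print(st[i,4],plane(c,ce[i][0]+150,ce[i][1]+200,.021).round(3))
E
```

```text
at [0.6229 0.1771 0.1883] x [ 0.002 -0.001  1.   ] y [-0.967 -0.255  0.002] z [ 0.255 -0.967 -0.002] F [ 0.1  0.9 -0.9]
shift [-0.0179 -0.0881  0.0978]
turn [0.0039 0.002  0.0019]
0.055263438346092784 [ 0.47  0.67  1.64 -1.42  1.73 -2.4 ] 14.1
0.1 [[344.0, 208.0], [341.0, 247.0], [340.0, 281.0]]
0.15 [[327.0, 226.0], [325.0, 266.0], [324.0, 301.0]]
0.2 [[307.0, 246.0], [307.0, 287.0], [307.0, 323.0]]
0.25 [[284.0, 270.0], [286.0, 312.0], [287.0, 349.0]]
0.3 [[258.0, 297.0], [261.0, 340.0], [264.0, 377.0]]
0.35 [[227.0, 328.0], [233.0, 372.0], [239.0, 410.0]]
399 [0.58  0.164 0.021]
343 [0.525 0.142 0.021]
```

Request:
{"method": "drive_tool", "body": {"moves": [[[0.1,0,0],[0,0,0],0.045],[[0.13,0,0],[0,0,0],0.045],[[0.12,0,0],[0,0,0],0.045],[[0,0,0],[0,0,0],0.045]]}}

```text
time: 14.65
eef_pos: [0.6045, 0.2101, 0.1905]
tcp_rot: [0.637, -0.358, 0.595, 0.335]
contact_force: [-0.9, 0.4, -1.0]
opening: 0.643
finger_force: 53.6
```

```bash
python3 - <<'E'
from h import *
delta([.734,.106,.170],horu(np.radians(35)));s=ctrl.get_state();print(s['opening']*.0854,s['qpos'].round(2),s['time'])
E
```

```text
at [0.6045 0.2101 0.1905] x [ 0.035 -0.058  0.998] y [-0.855 -0.519 -0.   ] z [ 0.518 -0.853 -0.068] F [-0.9  0.4 -1. ]
shift [-0.0099 -0.0566  0.1572]
turn [ 0.0648  0.0678 -0.0024]
0.05488550097504964 [ 0.54  0.54  1.8  -1.53  1.52 -2.37] 14.65
```

Request:
{"method": "drive_tool", "body": {"moves": [[[-0.18,0,0],[0,0,0],0.045],[[-0.18,0,0],[0,0,0],0.045],[[-0.18,0,0],[0,0,0],0.045],[[-0.17,0,0],[0,0,0],0.045],[[0,0,0],[0,0,0],0.045]]}}

```text
time: 15.28
eef_pos: [0.6073, 0.2078, 0.189]
tcp_rot: [-0.479, 0.544, -0.433, -0.536]
contact_force: [-0.6, 0.1, -1.7]
opening: 0.647
finger_force: 53.6
```

```bash
python3 - <<'E'
from h import *
delta([.734,.106,.160],horu(np.radians(-10)));s=ctrl.get_state();print(s['opening']*.0854,s['qpos'].round(2),s['time'])
E
```

```text
at [0.6073 0.2078 0.189 ] x [ 0.035 -0.057  0.998] y [-0.985  0.166  0.044] z [-0.168 -0.984 -0.051] F [-0.6  0.1 -1.7]
shift [-0.0188 -0.143   0.0803]
turn [-0.0064  0.0506  0.044 ]
0.05522300175373749 [ 0.46  0.8   1.39 -1.13  2.04 -2.44] 15.275
```

Request:
{"method": "drive_tool", "body": {"moves": [[[-0.006,0.05,0.044],[0,0,0],0.045],[[0,0,0],[0,-0.05,0],0.045],[[0,0,0],[0,-0.05,0],0.045],[[0,0,0],[-0.01,-0.042,0.01],0.045],[[0,0,0],[-0.01,0,0.02],0.045]]}}

```text
time: 15.9
eef_pos: [0.7416, 0.1538, 0.168]
tcp_rot: [0.456, -0.541, 0.455, 0.541]
contact_force: [-0.6, 0.1, -1.9]
opening: 0.645
finger_force: 53.6
```

Request:
{"method": "drive_tool", "body": {"moves": [[[0,0,0],[-0.01,0,0.02],0.045],[[0,0,0],[0,0,0.028],0.045],[[0,0,0],[0,0,0],0.045]]}}

```text
time: 16.27
eef_pos: [0.7311, 0.1061, 0.1587]
tcp_rot: [0.456, -0.54, 0.454, 0.542]
contact_force: [-0.2, 1.6, -0.5]
opening: 0.645
finger_force: 53.6
```

```bash
python3 - <<'E'
from h import *
c=cam('wrist','w7.png')
delta([.734,.106,.112],horu(np.radians(-10)));s=ctrl.get_state();print(s['opening']*.0854,s['qpos'].round(2),s['time'])
print(proj(c,[[.734,.107,.005]]))
E
```

```text
at [0.7314 0.1073 0.1592] x [0.003 0.    1.   ] y [-0.985  0.171  0.003] z [-0.171 -0.985  0.001] F [ 0.8  0.8 -1. ]
shift [-0.0472 -0.003   0.0008]
turn [-0.0029 -0.0006  0.0029]
0.054837058684258734 [ 0.29  0.98  1.17 -1.31  1.95 -2.52] 16.325
[[317.758617   618.05268512]]
```

View pics/w7.png

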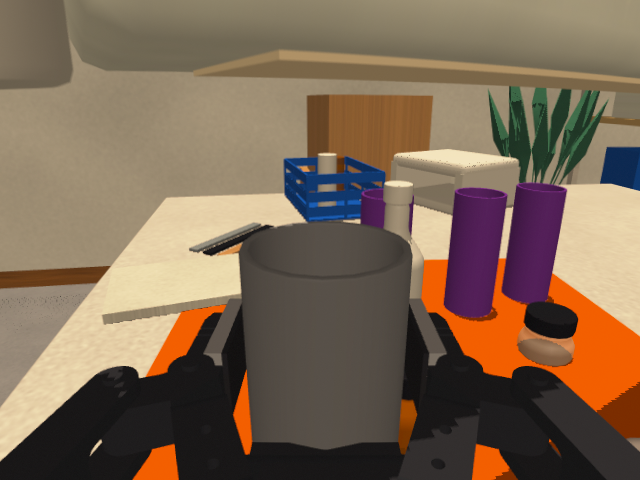

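Request:
{"method": "drive_tool", "body": {"moves": [[[0,0,0],[-0.015,-0.003,0],0.045],[[0,0,0],[-0.015,0,0],0.045],[[0,0,0],[-0.011,0,0],0.045],[[0,0,0],[-0.004,0,0],0.045],[[0,0,0],[0,0,0],0.045]]}}

```text
time: 16.95
eef_pos: [0.7346, 0.1075, 0.1137]
tcp_rot: [0.456, -0.54, 0.455, 0.542]
contact_force: [0.3, 0.2, -1.8]
opening: 0.646
finger_force: 53.6
```

```bash
python3 - <<'E'
from h import *
delta([.734,.106,.112],horu(np.radians(-10)));s=ctrl.get_state();print(s['qpos'].round(2),s['time'])
E
```

```text
at [0.7346 0.1075 0.1137] x [ 0.003 -0.     1.   ] y [-0.985  0.171  0.003] z [-0.171 -0.985  0.   ] F [ 0.3  0.2 -1.8]
shift [-0.0017  0.0003  0.0016]
turn [-0.0027 -0.0003  0.0028]
[ 0.29  1.05  1.14 -1.29  1.94 -2.47] 16.95
```

Request:
{"method": "drive_tool", "body": {"moves": [[[0,0,0],[-0.001,0,0],0.045],[[0,0,0],[-0.001,0,0],0.045],[[0,0,0],[0,0,0],0.045]]}}

```text
time: 17.32
eef_pos: [0.7348, 0.1074, 0.1127]
tcp_rot: [0.456, -0.541, 0.455, 0.541]
contact_force: [-0.4, 0.5, -1.3]
opening: 0.644
finger_force: 53.6
```

Request:
{"method": "drive_tool", "body": {"moves": [[[0,0,0],[-0.001,0,0],0.045],[[0,0,0],[-0.0005,0,0],0.045],[[0,0,0],[0,0,0],0.045]]}}

```text
time: 17.7
eef_pos: [0.7348, 0.1075, 0.1116]
tcp_rot: [0.455, -0.541, 0.455, 0.542]
contact_force: [-0.1, -0.6, 1.4]
opening: 0.643
finger_force: 53.6
```

Request:
{"method": "drive_tool", "body": {"moves": [[[0,0,0],[0,0,0],0.058],[[0,0,0],[0,0,0],0.062],[[0,0,0],[0,0,0],0.068],[[0,0,0],[0,0,0],0.074],[[0,0,0],[0,0,0],0.074]]}}

```text
time: 18.32
eef_pos: [0.7347, 0.1075, 0.1108]
tcp_rot: [0.456, -0.541, 0.455, 0.541]
contact_force: [-0.6, 0.2, 0.0]
opening: 0.869
finger_force: 0.0
```

```bash
python3 - <<'E'
from h import *
c=cam('wrist','w8.png');im=c['image'].astype(int)
s=ctrl.get_state();print(s['opening']*.0854,s['finger_force'],s['contact_force'].round(1),s['eef_pos'].round(4))
# grey tumbler pixels: row profile of edges around row of mouth
m=((im.max(2)-im.min(2))<22)&(im.mean(2)>40)&(im.mean(2)<110)
for r in (260,300,340,380,420):
    x=np.where(m[r])[0];g=x[(x>180)&(x<460)];print(r,g.min() if len(g) else None,g.max() if len(g) else None,len(g))
print('expected',proj(c,[[.734,.107,.145],[.734,.107,.06]]).round(1))
E
```

```text
0.07410751631001097 0.0 [ 0.6  0.2 -0.6] [0.7347 0.1075 0.1108]
260 239 410 172
300 242 408 167
340 181 459 179
380 247 401 155
420 251 398 148
expected [[327.1 243.7]
 [326.2 451.4]]
```

Request:
{"method": "drive_tool", "body": {"moves": [[[0,0,0],[0,0,-0.02],0.074],[[0,0,0],[0,0,-0.035],0.074],[[0,0,0],[0,0,-0.045],0.074],[[0,0,0],[0.02,0,-0.045],0.074],[[0,0,0],[0.04,0,-0.02],0.074]]}}

```text
time: 19.0
eef_pos: [0.7619, 0.2724, 0.1673]
tcp_rot: [0.457, -0.538, 0.454, 0.543]
contact_force: [1.3, 0.1, -0.3]
opening: 0.868
finger_force: 0.0
```

Request:
{"method": "drive_tool", "body": {"moves": [[[0,0,0],[0.05,0,0],0.074],[[0,0,0],[0.05,0,0],0.074],[[0,0,0],[0,0,0],0.074],[[0,0,0],[0,0,0],0.074]]}}

```text
time: 19.5
eef_pos: [0.7632, 0.2698, 0.2706]
tcp_rot: [0.456, -0.541, 0.454, 0.541]
contact_force: [0.7, 0.8, -0.7]
opening: 0.863
finger_force: 0.0
```

```bash
python3 - <<'E'
from h import *
s=ctrl.get_state();print(s['eef_pos'].round(3),s['contact_force'].round(1),s['time'])
for n in('side','scene','wrist'):
    c=cam(n);im=c['image'].astype(int);h=cv2.cvtColor(c['image'],cv2.COLOR_RGB2HSV)
    m=((im.max(2)-im.min(2))<25)&(im.mean(2)>40)&(im.mean(2)<100)
    u,v=proj(c,[[.734,.107,.075]])[0].astype(int)
    w=m[max(v-100,0):v+100,max(u-100,0):u+100].astype(np.uint8)
    k,l,st,ce=cv2.connectedComponentsWithStats(w)
    print(n,u,v,[(st[i].tolist(),(ce[i]+[max(u-100,0),max(v-100,0)]).round(0).tolist()) for i in range(1,k) if st[i,4]>400])
    print(' exp foot/top',proj(c,[[.734,.107,.005],[.734,.107,.145]]).round(0).tolist())
    if n=='wrist': continue
    g=((h[...,0]>45)&(h[...,0]<85)&(h[...,1]>80)).astype(np.uint8)
    k,l,st,ce=cv2.connectedComponentsWithStats(g)
    print(' green',[(int(st[i,4]),plane(c,*ce[i],.021).round(3).tolist()) for i in range(1,k) if st[i,4]>25])
E
```

```text
[0.763 0.27  0.271] [ 0.7  0.8 -0.7] 19.5
side 217 226 [([0, 0, 200, 138, 12561], [233.0, 180.0])]
 exp foot/top [[221.0, 257.0], [213.0, 193.0]]
 green [(346, [0.58, 0.165, 0.021]), (267, [0.525, 0.143, 0.021])]
scene 382 325 [([26, 0, 119, 91, 757], [356.0, 271.0]), ([177, 151, 23, 38, 438], [472.0, 398.0])]
 exp foot/top [[379.0, 340.0], [387.0, 309.0]]
 green []
wrist 324 428 [([67, 13, 68, 109, 6589], [324.0, 395.0])]
 exp foot/top [[324.0, 488.0], [325.0, 360.0]]
```

```bash
python3 -c "
from plant import ctrl
print(ctrl.sign_off())"
```

```text
the job is handed in; nothing more can be done
None
```

I tipped all four marbles into the bowl, stood the empty tumbler upright in the middle of the coaster and let go, then handed the job in; no contact with the lamp or the other items showed up, but the hand-in returned no verdict.

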